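# Clamp a tile with the ratchet knob

## Task

Slide the fired clay tile along the bed of the tile clamp until its far edge sits fully home against the stop, pushing gently because it is brittle. Then turn the orange ratchet knob clockwise (seen from above) until the pad grips the tile and the knob slips with a click; stop after one or two clicks and no more. Leave the tile clamped there and the cup, bowl and brush undisturbed.

Things in the scene. Friction and masses are not known exactly. Their poses are not given: they have to be found in the camera images.
- jig: the tile clamp, fixed: aluminium bed 190 x 124 mm, top 20 mm above the table; two dark side rails (8 mm high, 92 mm apart), a dark cross stop at the far end, a blue bridge (30 mm along x, 152 mm across, top 67 mm up) with a pad under the knob, which starts 3 to 9 mm above the tile and sinks 3.2 mm per rad. Origin on the table; +x along the bed to the stop, z up; bed from x = -107 to +83 mm.
- stop_face (a point): middle of the stop's face that the tile must touch, 60 mm along the clamp's +x from its origin; the face is square to the clamp's x axis, 104 mm wide, and stands 30 mm above the bed
- tile: loose reddish fired tile with blue dots, 110 (x) x 88 (y) x 12 mm, about 0.23 kg, lying on the bed between the rails, 18 to 42 mm short of the stop. Origin: centre of its underside; x along its length, the same way as the clamp's x. Home, its centre is 55 mm before the stop face. Only a push of a few newtons is needed; fingers must not press on it with more than 22 N.
- knob_grip (a point): centre of the orange round ratchet knob (diameter 40 mm, 36 mm tall; flat top 16 mm above this point), on its upright axis, 25 mm along the clamp's +x from its origin, 98 mm above the table. x axis: along the white line on its top. It keeps its height. It turns freely with about 0.13 N m; once the pad presses the torque climbs within some 0.3 rad and the ratchet slips at about 0.3 N m.
- collar_mark (a point): centre of the top of the steel collar (diameter 50 mm, top 76 mm above the table) under the knob; x axis towards its red mark. The knob carries the collar round until the ratchet slips; the angle from red mark to white line starts at 0 and grows by about 0.35 rad clockwise with each click (18 a turn). The torque falls off at each click.
- tub: white plastic cup, 76 mm across, 55 mm high, beside the clamp; origin under its centre
- bowl: grey clay bowl, 110 mm across, 45 mm high, on the other side of the clamp; origin under its centre
- brush: brush 170 mm long lying beyond the stop; origin at its middle, on the table
Things that resemble listed ones, but are neither listed nor needed, are in the scene too. Several things have the shape of the jig; the one meant has the colours described above.

How it is judged:
By the outcome, as a careful person would: the job done as asked, in the order asked, and still so for the second after the job is handed in, with the robot touching nothing.
It also fails if it takes over 72 s, if anything falls off the work surface, if the arm or the gripper's body presses on something with over 40 N, if the wrist force passes 120 N, or if a joint passes its speed limit or range.

## Robot

A 6-joint arm with a two-finger parallel gripper is mounted at the origin on the work surface. World frame = base frame: x ahead of the robot, y to its left, z up, the work surface at z = 0. Lengths are in m, angles in rad, forces in N, time in s.
With the tool pointing down it reaches from about 0.325 to 0.9 m from the base axis. Payload 6.1 kg.
Tool frame: the origin (TCP) lies at the very end of the fingers, on their centre line; the grasp point (between the pads) lies 19 mm behind it; z points along the fingers, y is the line along which they close (so a half turn about z gives the same grasp; the last joint's range is limited). The gripper opens to 87 mm and grips with 3 to 60 N. Pads are 19 mm wide; open, the fingers measure 117 mm over their backs; the gripper's body (75 mm by 190 mm) begins 51 mm behind the grasp point.
Start: joints at [1.156, 0.22, 1.526, -0, 1.395, -0.126], TCP at [0.178, 0.599, 0.223] pointing down, gripper open.
Joint ranges: [-2.98, 2.98], [-0.91, 2.08], [0.09, 2.57], [-1.24, 4.39], [0.2, 2.65], [-2.68, 2.68]. Speed limits (rad/s): [2.57, 2.57, 3.01, 3.14, 3.14, 3.14].

## Interface

Orientations are given as a unit quaternion [w, x, y, z].
In Python, from rig import manip gives the robot as it stands. The module is installed in compiled form; this text tells all that it offers.
- The arm moves only by the tool carry_out, never from a script. Its argument "targets" is a list of rows, each an object with "twist": the turn, a rotation vector about the tool's x, y, z in rad, a list of three; "offset": the shift along the tool's x, y, z in cm, a list of three; "claw": the opening, from 0 (shut) to 1 (fully open). A call has 1 to 10 rows; each row shifts and turns the commanded pose from where the row before left it, along the tool's axes as they then stand; what a row does not reach is not made up. A row lasts 1/8 s, in which the tool goes at most 62.5 mm and 10.7 degrees, less where a joint would pass 70% of its speed; a pose out of reach is approached as far as the arm can. A call is refused whole if a number of a shift passes 6.25 or a number of a turn 0.188, either way. A call with a gripper value outside its range is refused whole. The fingers move at their own pace and stop on an object; the grip force is fixed at half the most. Time passes only in rows, so rows that do not move let the fingers close. It gives the time, the measured TCP pose, the force, the opening and the grip force at its end, in the units of the state.
- manip.observe(): the state, without advancing time (a new reading comes with each control period).
- manip.get_image(name): name is "side" or "top"; returns a dict with "pixels" (384x512x3 uint8, red, green, blue), "fovy" (degrees; the focal length in pixels is half the picture's height over the tangent of half this angle, whatever the lens; pixels are square), "cx", "cy" (the principal point, pixels), "k1" (the pictures are not rectified: a ray, as slopes to the right and down, at radius r is drawn at 1 + k1 r^2 times it, then the intrinsics apply), "pose" (4x4, takes a point from camera to world coordinates). Camera axes: x right, y down, z forward; pixel columns grow to the right and rows downward; lengths in m; the calibration is good to about 2 mm. A picture is of the moment at which its call begins. There is no depth.
- manip.hand_in(): hands the job in; it is judged then, once.
The state is a dict: "t": time; "joint_pos": joint angles; "qvel": joint speeds; "effort": joint torques, N m; "tcp_pos": TCP position; "orientation": TCP orientation; "contact_force": force on the tool from outside, world axes, zero at the start; "moment": the same for the moment, N m; "opening": finger opening in m; "gripper_force": force on a finger pad.
Only numpy, scipy, OpenCV 4.12 (cv2) and the standard library are available. Lean on these libraries where they do the work, as an engineer would, in place of code of your own. Each camera call takes 0.05 s, during which the arm holds its last target. There are 200 camera calls.

## Working session

There is one attempt and no reset: what is moved stays moved. The work goes in short steps, Python scripts to look and compute and a tool call to move; the robot and the scene stay as the last step left them, time stands still between calls to the robot, and variables do not carry over. Pictures are saved under pics/ and viewed, at most 10 in all, crops included, and the job is handed in when it is done.

Besides the shell and the picture viewer there is one more tool, called after "Request:" in YAML: its name, and indented under it one key for each argument. carry_out: Moves the arm, as the interface text tells. Its arguments: {"type":"object","properties":{"targets":{"type":"array"}},"required":["targets"]}

```bash
mkdir -p pics
cat > h.py <<'E'
import numpy as np, cv2
from rig import manip
def grab(n,f=None):
    im=manip.get_image(n)
    if f: cv2.imwrite('pics/'+f,im['pixels'][:,:,::-1])
    return im
def intr(im):
    f=192/np.tan(np.radians(im['fovy'])/2); return f
def ray(im,u,v):
    f=intr(im); d=np.array([(u-im['cx'])/f,(v-im['cy'])/f]); s=d.copy()
    for _ in range(20): s=d/(1+im['k1']*(s@s))
    P=np.array(im['pose']); return P[:3,3],P[:3,:3]@np.array([s[0],s[1],1])
def onz(im,u,v,z):
    o,d=ray(im,u,v); return o+d*(z-o[2])/d[2]
def proj(im,p):
    P=np.array(im['pose']); c=P[:3,:3].T@(np.array(p)-P[:3,3]); s=c[:2]/c[2]; s=s*(1+im['k1']*(s@s))
    return s*intr(im)+[im['cx'],im['cy']]
E
python3 - <<'E'
from h import *
print(manip.observe())
for n in('top','side'):
    im=grab(n,n+'0.png'); print(n,im['fovy'],im['cx'],im['cy'],im['k1'],np.round(im['pose'],3).tolist())
E
```

```text
{'t': 0.0, 'joint_pos': array([ 1.15591386e+00,  2.21220605e-01,  1.52756655e+00, -2.63262282e-06,
        1.39468241e+00, -1.26084964e-01]), 'qvel': array([-0.00029699,  0.00200911,  0.00107435,  0.00043769,  0.00212971,
       -0.00192194]), 'effort': array([-6.71365178e-04, -4.94608855e+01, -3.87371492e+01,  6.98213372e-02,
        5.73361886e-02, -1.83404295e-04]), 'tcp_pos': array([0.17775427, 0.59857088, 0.22146425]), 'orientation': array([-2.49504457e-04,  1.43897173e-01,  9.89592200e-01, -9.04681214e-04]), 'contact_force': array([ 0.63323499, -0.02246127,  0.91513488]), 'moment': array([ 0.01888204, -0.00783013, -0.02931212]), 'gripper_force': 0.0, 'opening': 0.08686593994076855}
top 43.89808122984111 248.40292539065626 190.30232393849658 -0.1702893582380718 [[-0.001, -0.998, 0.062, 0.554], [-1.0, 0.0, -0.01, 0.086], [0.01, -0.062, -0.998, 1.258], [0.0, 0.0, 0.0, 1.0]]
side 47.44229451030169 253.96352697081196 194.33323801427161 0.0004892607345900503 [[-0.993, -0.062, 0.095, 0.545], [-0.114, 0.48, -0.87, 1.0], [0.008, -0.875, -0.484, 0.602], [0.0, 0.0, 0.0, 1.0]]
```

View pics/top0.png

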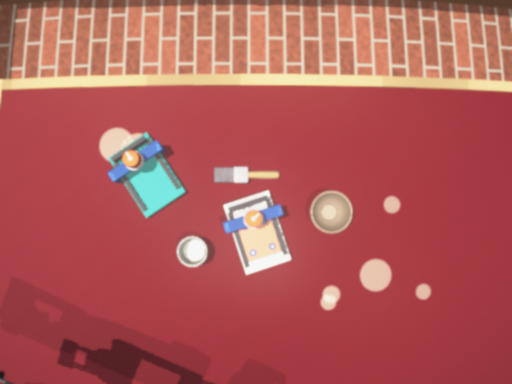

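View pics/side0.png

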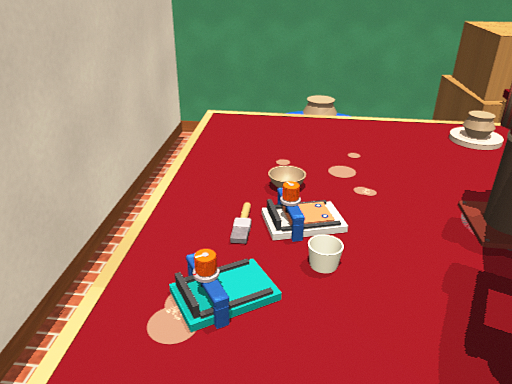

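Two clamp-shaped things: the teal bed at top (148,175) / side (225,290), and the aluminium/white bed at top (257,232) / side (305,218). The second fits: aluminium bed, blue bridge, reddish tile with blue dots, between cup, bowl and brush. I'll confirm it in one crop.

Run:
```python
from h import *
a=cv2.imread('pics/top0.png')[180:285,205:305]; b=cv2.imread('pics/side0.png')[170:250,250:355]
a=cv2.resize(a,(400,420),interpolation=cv2.INTER_CUBIC); b=cv2.resize(b,(400,305),interpolation=cv2.INTER_CUBIC)
b=cv2.copyMakeBorder(b,0,115,0,0,cv2.BORDER_CONSTANT)
cv2.imwrite('pics/crop0.png',np.hstack([a,b]))
```

```text
(no output)
```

View pics/crop0.png

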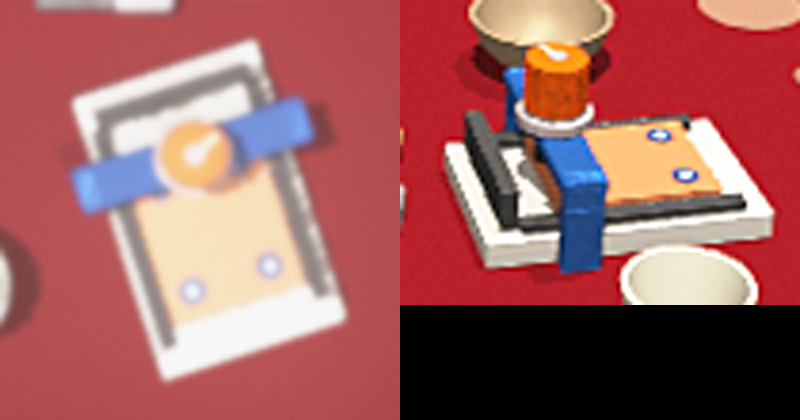

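The crop shows aluminium bed, dark rails and stop, blue bridge, orange knob (crop 195,155) and dotted tile (near edge crop 170,328 – 308,290): this is the clamp meant. Now the measurement.

Run:
```python
from h import *
im=grab('top'); s=grab('side')
hsv=cv2.cvtColor(im['pixels'],cv2.COLOR_RGB2HSV)
C=[onz(im,205+x/4-.4,180+y/4-.4,.02) for x,y in [(75,100),(258,42),(345,318),(165,380)]]
C=np.array(C); print(np.round(C,4)); 
for i in range(4): print(np.linalg.norm(C[i]-C[i-1]))
ax=(C[0]+C[1]-C[2]-C[3])[:2]; ax/=np.linalg.norm(ax); yaw=np.arctan2(ax[1],ax[0]); org=C.mean(0)[:2]+ax*.012
print('yaw',yaw,'org',org)
# knob
def blob(i,x0,x1,y0,y1,lo,hi):
    h=cv2.cvtColor(i['pixels'],cv2.COLOR_RGB2HSV); m=cv2.inRange(h,lo,hi); k=np.zeros_like(m); k[y0:y1,x0:x1]=m[y0:y1,x0:x1]
    n,l,st,c=cv2.connectedComponentsWithStats(k); j=1+np.argmax(st[1:,4]); return c[j],st[j]
print(hsv[218,250:258].tolist(), hsv[240,255].tolist())
c,st=blob(im,240,270,205,230,(5,130,120),(18,255,255)); print('top',c,st)
u,v=st[0]+st[2]/2-.5,st[1]+st[3]/2-.5
print('knob z.114',onz(im,*c,.114),onz(im,u,v,.114),'pred',org+ax*.025)
c,st=blob(s,275,305,175,210,(3,180,90),(18,255,255)); print('side',c,st)
kp=np.r_[org+ax*.025,.098]; print('pred px',proj(im,kp+[0,0,.016]),proj(s,kp))
for x,y in [(170,328),(308,290)]:
    p=onz(im,205+x/4-.4,180+y/4-.4,.032); d=p[:2]-org; print('tile near',d@ax, d@[-ax[1],ax[0]])
for n,px in(('cup',(192,252)),('bowl',(331,212)),('brush',(246,175))):
    d=onz(im,*px,.03)[:2]-org; print(n,d@ax,d@[-ax[1],ax[0]])
```

```text
[[ 0.5939  0.1386  0.02  ]
 [ 0.6317  0.0194  0.02  ]
 [ 0.4521 -0.0366  0.02  ]
 [ 0.4124  0.0802  0.02  ]]
0.1906497372493647
0.12495071041489027
0.18806930314723777
0.12342843990604509
yaw 0.30684250107886085 org [0.53398824 0.05403703]
[[18, 92, 246], [14, 38, 246], [8, 11, 245], [0, 5, 245], [5, 6, 245], [13, 17, 245], [17, 58, 246], [18, 108, 246]] [19, 59, 247]
top [257.29166667 221.        ] [252 217   9   8  24]
knob z.114 [0.55151304 0.05313822 0.114     ] [0.55271655 0.05623627 0.114     ] pred [0.55782054 0.06158828]
side [290.7385159  191.16607774] [282 181  18  20 283]
pred px [253.76657482 218.37465249] [290.7775234  190.03968043]
tile near -0.07579554007153268 0.048173046611975134
tile near -0.07962766447469408 -0.04364117997366128
cup -0.009756095494025408 0.1759384723613093
bowl -0.02067641312496497 -0.19781944330007942
brush 0.13762537820929854 -0.016706421228317243
```

Request:
carry_out:
  targets:
    - {"twist": [0, 0, 0], "offset": [-3.5, -3.95, 0], "claw": 0.4}
    - {"twist": [0, 0, 0], "offset": [-3.5, -3.95, 0], "claw": 0.4}
    - {"twist": [0, 0, 0], "offset": [-3.5, -3.95, 0], "claw": 0.4}
    - {"twist": [0, 0, 0], "offset": [-3.5, -3.95, 0], "claw": 0.4}
    - {"twist": [0, 0, 0], "offset": [-3.5, -3.95, 0], "claw": 0.4}
    - {"twist": [0, 0, 0], "offset": [-3.5, -3.95, 0], "claw": 0.4}
    - {"twist": [0, 0, 0], "offset": [-3.5, -3.95, 0], "claw": 0.4}
    - {"twist": [0, 0, 0], "offset": [-3.5, -3.95, 0], "claw": 0.4}
    - {"twist": [0, 0, 0], "offset": [-3.5, -3.95, 0], "claw": 0.4}
    - {"twist": [0, 0, 0], "offset": [-3.5, -3.95, 0], "claw": 0.4}

```text
t: 1.45
tcp_pos: [0.4014, 0.1192, 0.2227]
orientation: [0.0, 0.144, 0.99, 0.0]
contact_force: [1.5, 0.6, -0.9]
opening: 0.0349
gripper_force: 0.0
```

Request:
carry_out:
  targets:
    - {"twist": [0, 0, -0.149], "offset": [0, 0, 0], "claw": 0.4}
    - {"twist": [0, 0, -0.149], "offset": [0, 0, 0], "claw": 0.4}
    - {"twist": [0, 0, -0.149], "offset": [0, 0, 0], "claw": 0.4}
    - {"twist": [0, 0, -0.149], "offset": [0, 0, 0], "claw": 0.4}
    - {"twist": [0, 0, 0], "offset": [0, 0, 0], "claw": 0.4}
    - {"twist": [0, 0, 0], "offset": [0, 0, 0], "claw": 0.4}

```text
t: 2.2
tcp_pos: [0.4009, 0.1208, 0.2225]
orientation: [-0.0, -0.152, 0.988, -0.0]
contact_force: [-0.6, -0.2, -0.6]
opening: 0.0348
gripper_force: 0.0
```

```bash
cat >> h.py <<'E'
from scipy.spatial.transform import Rotation as R
YAW=.307; ORG=np.array([.534,.054])
def st():
    o=manip.observe(); q=o['orientation']; M=R.from_quat(np.r_[q[1:],q[0]]).as_matrix(); d=o['tcp_pos'][:2]-ORG
    a=np.array([np.cos(YAW),np.sin(YAW)]); b=np.array([-a[1],a[0]])
    print('t',round(o['t'],2),'jig xy',np.round([d@a,d@b],4),'z',round(o['tcp_pos'][2],4),'yaw_y-jig',round(np.arctan2(M[1,1],M[0,1])-YAW-np.pi/2,4),'toolz',np.round(M[:,2],3),'j',np.round(o['joint_pos'],2),'F',np.round(o['contact_force'],1),'M',np.round(o['moment'],3),'open',round(o['opening'],4),o['gripper_force'])
    return o,M
E
python3 -c "
from h import *
st()"
```

```text
t 2.2 jig xy [-0.1067  0.1039] z 0.2225 yaw_y-jig -0.0025 toolz [-0. -0. -1.] j [ 0.1  -0.3   2.03 -0.    1.41 -1.77] F [-0.6 -0.2 -0.6] M [ 0.057  0.006 -0.001] open 0.0348 0.0
```

Request:
carry_out:
  targets:
    - {"twist": [0, 0, 0], "offset": [-0.5, -5.2, 0], "claw": 0.4}
    - {"twist": [0, 0, 0], "offset": [-0.4, -5.2, 0], "claw": 0.4}
    - {"twist": [0, 0, 0], "offset": [0, 0, 5], "claw": 0.4}
    - {"twist": [0, 0, 0], "offset": [0, 0, 5], "claw": 0.4}
    - {"twist": [0, 0, 0], "offset": [0, 0, 5], "claw": 0.4}
    - {"twist": [0, 0, 0], "offset": [0, 0, 2.5], "claw": 0.4}
    - {"twist": [0, 0, 0], "offset": [0, 0, 0], "claw": 0.4}

```text
t: 3.08
tcp_pos: [0.4388, 0.0246, 0.0455]
orientation: [-0.003, -0.152, 0.988, 0.001]
contact_force: [-0.0, -0.4, 0.1]
opening: 0.0349
gripper_force: 0.0
```

```bash
python3 -c "
from h import *
st()
im=grab('side')['pixels'][160:260,250:400,::-1]; cv2.imwrite('pics/c1.png',cv2.resize(im,(750,500),interpolation=cv2.INTER_CUBIC))"
```

```text
t 3.08 jig xy [-0.0996  0.0008] z 0.0455 yaw_y-jig -0.0015 toolz [-0.005  0.001 -1.   ] j [-0.12 -0.01  2.14 -0.    1.02 -2.  ] F [-0.  -0.4  0.1] M [ 0.002  0.047 -0.004] open 0.0349 0.0
```

View pics/c1.png

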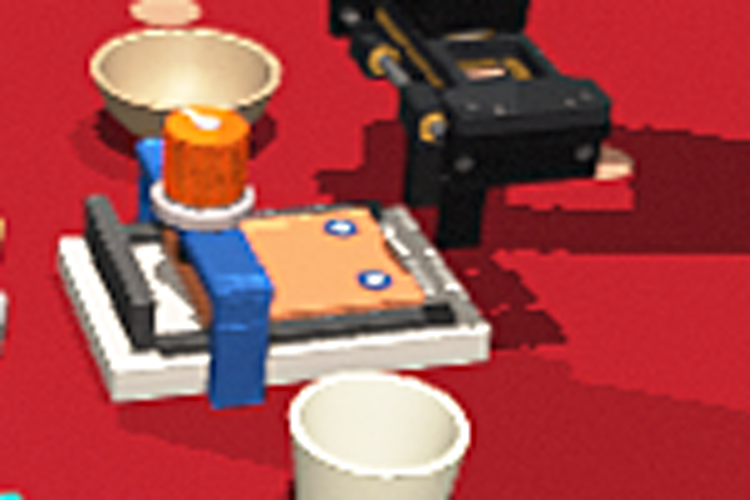

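The fingers (tip at crop 460,245) stand behind the tile's near edge (crop 380,225–425,300). I'll check numerically that both agree with the calibration.

```bash
python3 -c "
from h import *
s=grab('side'); a=np.array([np.cos(YAW),np.sin(YAW)]);b=np.array([-a[1],a[0]])
for n,(u,v),z in (('tip',(460,245),.0455),('tile',(425,302),.032),('tile far',(378,212),.032),('bed',(490,325),.02),('bed far',(395,207),.02)):
    d=onz(s,250+u/5-.4,160+v/5-.4,z)[:2]-ORG; print(n,d@a,d@b)"
```

```text
tip -0.10236404454192934 0.023032118617276855
tile -0.07531486937611219 0.05034172944094046
tile far -0.08194104203263967 -0.03791505982285823
bed -0.10720047355492757 0.05827226441747946
bed far -0.10069773558035741 -0.06114756430265169
```

Request:
carry_out:
  targets:
    - {"twist": [0, 0, 0], "offset": [0, 0, 1], "claw": 0.4}
    - {"twist": [0, 0, 0], "offset": [0, 0, 1], "claw": 0.4}
    - {"twist": [0, 0, 0], "offset": [-0.5, 0, 0], "claw": 0.4}
    - {"twist": [0, 0, 0], "offset": [-0.4, 0, 0], "claw": 0.4}
    - {"twist": [0, 0, 0], "offset": [-0.3, 0, 0], "claw": 0.4}
    - {"twist": [0, 0, 0], "offset": [-0.3, 0, 0], "claw": 0.4}
    - {"twist": [0, 0, 0], "offset": [-0.3, 0, 0], "claw": 0.4}
    - {"twist": [0, 0, 0], "offset": [-0.3, 0, 0], "claw": 0.4}
    - {"twist": [0, 0, 0], "offset": [-0.3, 0, 0], "claw": 0.4}
    - {"twist": [0, 0, 0], "offset": [-0.3, 0, 0], "claw": 0.4}

```text
t: 4.42
tcp_pos: [0.467, 0.0326, 0.0276]
orientation: [-0.0, -0.153, 0.988, -0.0]
contact_force: [-1.1, -0.5, 1.9]
opening: 0.0347
gripper_force: 1.0
```

```bash
python3 -c "
from h import *
st()"
```

```text
t 4.42 jig xy [-0.0704 -0.0001] z 0.0276 yaw_y-jig 0.0002 toolz [-0. -0. -1.] j [-0.1   0.09  2.08 -0.    0.97 -1.98] F [-1.1 -0.5  1.9] M [-0.121  0.309  0.031] open 0.0347 1.0098563879728317
```

Request:
carry_out:
  targets:
    - {"twist": [0, 0, 0], "offset": [-0.15, 0, 0], "claw": 0.4}
    - {"twist": [0, 0, 0], "offset": [-0.15, 0, 0], "claw": 0.4}
    - {"twist": [0, 0, 0], "offset": [-0.15, 0, 0], "claw": 0.4}
    - {"twist": [0, 0, 0], "offset": [-0.15, 0, 0], "claw": 0.4}
    - {"twist": [0, 0, 0], "offset": [-0.1, 0, 0], "claw": 0.4}

```text
t: 5.05
tcp_pos: [0.4735, 0.0347, 0.0275]
orientation: [0.0, -0.153, 0.988, 0.0]
contact_force: [-1.6, -0.8, 1.8]
opening: 0.0345
gripper_force: 0.9
```

Request:
carry_out:
  targets:
    - {"twist": [0, 0, 0], "offset": [-0.07, 0, 0], "claw": 0.4}
    - {"twist": [0, 0, 0], "offset": [-0.07, 0, 0], "claw": 0.4}

```text
t: 5.3
tcp_pos: [0.4748, 0.0351, 0.0275]
orientation: [-0.0, -0.153, 0.988, -0.0]
contact_force: [-0.8, -1.1, 0.7]
opening: 0.035
gripper_force: 0.8
```

```bash
python3 -c "
from h import *
st()"
```

```text
t 5.3 jig xy [-0.0621 -0.0001] z 0.0275 yaw_y-jig 0.0002 toolz [ 0. -0. -1.] j [-0.09  0.11  2.06 -0.    0.98 -1.97] F [-0.8 -1.1  0.7] M [-0.03   0.306  0.01 ] open 0.035 0.8408483024686575
```

Request:
carry_out:
  targets:
    - {"twist": [0, 0, 0], "offset": [-0.05, 0, 0], "claw": 0.4}
    - {"twist": [0, 0, 0], "offset": [-0.05, 0, 0], "claw": 0.4}

```text
t: 5.55
tcp_pos: [0.4757, 0.0354, 0.0275]
orientation: [-0.0, -0.153, 0.988, 0.0]
contact_force: [-0.9, 0.1, 0.7]
opening: 0.0347
gripper_force: 0.8
```

Request:
carry_out:
  targets:
    - {"twist": [0, 0, 0], "offset": [-0.04, 0, 0], "claw": 0.4}
    - {"twist": [0, 0, 0], "offset": [-0.04, 0, 0], "claw": 0.4}

```text
t: 5.8
tcp_pos: [0.4763, 0.0356, 0.0275]
orientation: [-0.0, -0.153, 0.988, -0.0]
contact_force: [-1.8, -0.9, 2.8]
opening: 0.0346
gripper_force: 1.5
```

Request:
carry_out:
  targets:
    - {"twist": [0, 0, 0], "offset": [-0.04, 0, 0], "claw": 0.4}

```text
t: 5.92
tcp_pos: [0.4764, 0.0356, 0.0275]
orientation: [-0.001, -0.153, 0.988, -0.0]
contact_force: [-5.3, -2.4, 3.1]
opening: 0.0349
gripper_force: 2.4
```

Request:
carry_out:
  targets:
    - {"twist": [0, 0, 0], "offset": [-0.03, 0, 0], "claw": 0.4}
    - {"twist": [0, 0, 0], "offset": [0, 0, 0], "claw": 0.4}

```text
t: 6.18
tcp_pos: [0.4764, 0.0356, 0.0274]
orientation: [-0.001, -0.153, 0.988, -0.0]
contact_force: [-5.7, -1.9, 4.8]
opening: 0.0348
gripper_force: 2.9
```

```bash
python3 -c "
from h import *
st()
im=grab('side')['pixels'][170:250,250:350,::-1]; cv2.imwrite('pics/c2.png',cv2.resize(im,(750,600),interpolation=cv2.INTER_CUBIC))"
```

```text
t 6.17 jig xy [-0.0604 -0.0001] z 0.0274 yaw_y-jig 0.0003 toolz [-0.002 -0.    -1.   ] j [-0.09  0.11  2.05 -0.    0.98 -1.97] F [-5.7 -1.9  4.8] M [-0.355  0.902  0.011] open 0.0348 2.859261743724346
```

View pics/c2.png

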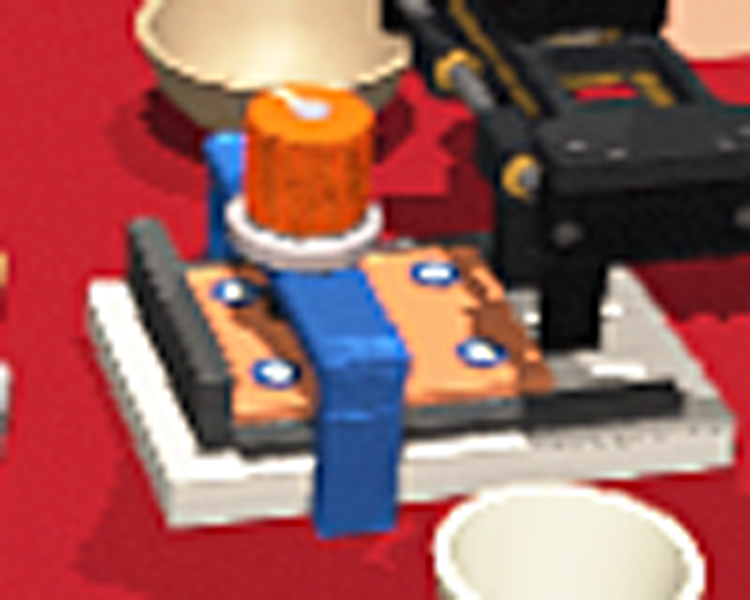

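Tile's far edge (crop 185,265 – 230,415) is flush with the stop, at 6 N. Back off, lift, and go over the knob with the last joint wound back.

Request:
carry_out:
  targets:
    - {"twist": [0, 0, 0], "offset": [0.5, 0, 0], "claw": 0.4}
    - {"twist": [0, 0, 0], "offset": [1.5, 0, 0], "claw": 0.4}
    - {"twist": [0, 0, 0], "offset": [0, 0, -5], "claw": 0.4}
    - {"twist": [0, 0, 0], "offset": [0, 0, -5.5], "claw": 1}
    - {"twist": [0, 0, 0], "offset": [0, 0, -5.5], "claw": 1}
    - {"twist": [0, 0, 0], "offset": [-5.2, 0, 0], "claw": 1}
    - {"twist": [0, 0, 0], "offset": [-5.3, 0, 0], "claw": 1}
    - {"twist": [0, 0, -0.18], "offset": [0, 0, 0], "claw": 1}
    - {"twist": [0, 0, -0.18], "offset": [0, 0, 0], "claw": 1}
    - {"twist": [0, 0, -0.18], "offset": [0, 0, 0], "claw": 1}

```text
t: 7.48
tcp_pos: [0.5575, 0.0614, 0.187]
orientation: [-0.0, -0.414, 0.91, 0.0]
contact_force: [-0.2, 0.9, 0.6]
opening: 0.0864
gripper_force: 0.0
```

Run:
```python
from h import *
o,M=st()
s=grab('side'); h=cv2.cvtColor(s['pixels'],cv2.COLOR_RGB2HSV); m=cv2.inRange(h,(3,180,60),(18,255,255)); k=np.zeros_like(m); k[178:212,276:306]=m[178:212,276:306]
n,l,q,c=cv2.connectedComponentsWithStats(k); j=1+np.argmax(q[1:,4]); print(q[j],c[j])
kp=ORG+.025*np.array([np.cos(YAW),np.sin(YAW)])
for z in(.080,.098,.114): print(z,proj(s,np.r_[kp,z]))
d=np.r_[kp,.083]-o['tcp_pos']; print('tool delta',M.T@d)
```

```text
t 7.47 jig xy [ 0.0247 -0.    ] z 0.187 yaw_y-jig 0.5463 toolz [-0.001  0.    -1.   ] j [-0.03  0.1   1.73  0.    1.31 -2.46] F [-0.2  0.9  0.6] M [0.028 0.049 0.044] open 0.0864 0.0
[282 181  18  20 258] [290.77906977 191.75581395]
0.08 [290.41264524 196.49950309]
0.098 [290.77371976 190.03295434]
0.114 [291.09969513 184.19512344]
tool delta [-0.0003041  -0.00021729  0.10402345]
```

Request:
carry_out:
  targets:
    - {"twist": [0, 0, 0], "offset": [0, 0, 4], "claw": 1}
    - {"twist": [0, 0, 0], "offset": [0, 0, 4], "claw": 1}
    - {"twist": [0, 0, 0], "offset": [0, 0, 2.2], "claw": 1}
    - {"twist": [0, 0, 0], "offset": [0, 0, 0], "claw": 1}
    - {"twist": [0, 0, 0], "offset": [0, 0, 0], "claw": 0.5}
    - {"twist": [0, 0, 0], "offset": [0, 0, 0], "claw": 0.5}
    - {"twist": [0, 0, 0], "offset": [0, 0, 0], "claw": 0.3}
    - {"twist": [0, 0, 0], "offset": [0, 0, 0], "claw": 0}
    - {"twist": [0, 0, 0], "offset": [0, 0, 0], "claw": 0}

```text
t: 8.65
tcp_pos: [0.5583, 0.0616, 0.0857]
orientation: [0.0, -0.411, 0.912, -0.0]
contact_force: [-0.6, -0.0, -0.3]
opening: 0.0451
gripper_force: 0.0
```

```bash
python3 -c "
from h import *
st()"
```

```text
t 8.65 jig xy [ 0.0254 -0.0001] z 0.0857 yaw_y-jig 0.5402 toolz [ 0. -0. -1.] j [-0.03  0.21  1.81 -0.    1.12 -2.45] F [-0.6 -0.  -0.3] M [-0.003  0.066 -0.01 ] open 0.0451 0.0
```

Request:
carry_out:
  targets:
    - {"twist": [0, 0, 0], "offset": [0, 0, 0], "claw": 0}
    - {"twist": [0, 0, 0], "offset": [0, 0, 0], "claw": 0}
    - {"twist": [0, 0, 0], "offset": [0, 0, 0], "claw": 0}

```text
t: 9.02
tcp_pos: [0.5578, 0.0619, 0.0856]
orientation: [-0.0, -0.411, 0.912, 0.0]
contact_force: [-3.7, 2.3, 4.8]
opening: 0.0392
gripper_force: 30.0
```

```bash
python3 -c "
from h import *
st()"
```

```text
t 9.03 jig xy [0.0251 0.0004] z 0.0856 yaw_y-jig 0.5403 toolz [-0.001  0.001 -1.   ] j [-0.03  0.21  1.81  0.    1.12 -2.45] F [-3.7  2.3  4.8] M [0.543 0.709 0.014] open 0.0392 29.99735893215984
```

Centred grip (39 mm, 4 N side force). Turn clockwise (+z of the tool).

Request:
carry_out:
  targets:
    - {"twist": [0, 0, 0.1], "offset": [0, 0, 0], "claw": 0}
    - {"twist": [0, 0, 0.1], "offset": [0, 0, 0], "claw": 0}
    - {"twist": [0, 0, 0.1], "offset": [0, 0, 0], "claw": 0}
    - {"twist": [0, 0, 0.1], "offset": [0, 0, 0], "claw": 0}
    - {"twist": [0, 0, 0.1], "offset": [0, 0, 0], "claw": 0}
    - {"twist": [0, 0, 0.1], "offset": [0, 0, 0], "claw": 0}

```text
t: 9.78
tcp_pos: [0.5575, 0.0624, 0.0856]
orientation: [-0.001, -0.122, 0.993, 0.001]
contact_force: [-4.6, 4.4, 5.3]
opening: 0.0392
gripper_force: 30.0
```

```bash
cat >> h.py <<'E'
RED=None
def mk(f=None):
    o,M=st(); print('Mz',round(o['moment'][2],3))
E
python3 - <<'E'
from h import *
mk()
im=grab('side')['pixels'][165:225,255:335,::-1]; cv2.imwrite('pics/c3.png',cv2.resize(im,(800,600),interpolation=cv2.INTER_CUBIC))
E
```

```text
t 9.78 jig xy [0.0249 0.0009] z 0.0856 yaw_y-jig -0.0626 toolz [-0.001  0.001 -1.   ] j [-0.03  0.21  1.81  0.    1.12 -1.85] F [-4.6  4.4  5.3] M [0.866 0.878 0.14 ] open 0.0392 29.99557656235993
Mz 0.14
```

View pics/c3.png

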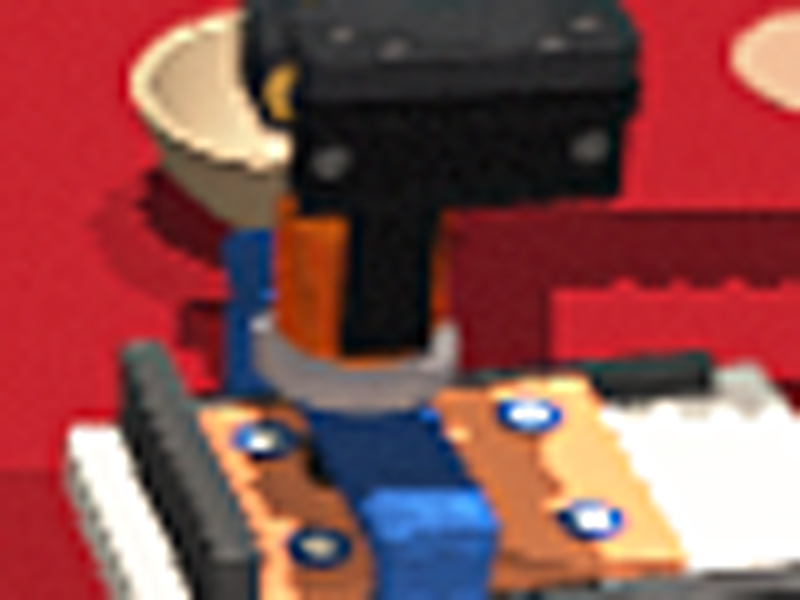

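Fingers grip the knob clear of the collar (crop 340–430, 200–350); the torque is the free 0.13 N m. Continue in small stages.

Request:
carry_out:
  targets:
    - {"twist": [0, 0, 0.1], "offset": [0, 0, 0], "claw": 0}
    - {"twist": [0, 0, 0.1], "offset": [0, 0, 0], "claw": 0}
    - {"twist": [0, 0, 0.1], "offset": [0, 0, 0], "claw": 0}

```text
t: 10.2
tcp_pos: [0.5575, 0.0627, 0.0856]
orientation: [-0.001, 0.028, 1.0, 0.001]
contact_force: [-4.9, 6.6, 5.3]
opening: 0.0391
gripper_force: 30.0
```

```bash
python3 -c "
from h import *
mk()"
```

```text
t 10.2 jig xy [0.025  0.0012] z 0.0856 yaw_y-jig -0.3626 toolz [-0.001  0.002 -1.   ] j [-0.03  0.21  1.81  0.    1.12 -1.55] F [-4.9  6.6  5.3] M [0.957 0.882 0.133] open 0.0391 29.99541558790952
Mz 0.133
```

Request:
carry_out:
  targets:
    - {"twist": [0, 0, 0.07], "offset": [0, 0, 0], "claw": 0}
    - {"twist": [0, 0, 0.08], "offset": [0, 0, 0], "claw": 0}

```text
t: 10.45
tcp_pos: [0.5575, 0.0628, 0.0856]
orientation: [-0.001, 0.102, 0.995, 0.001]
contact_force: [-4.1, 5.3, 5.7]
opening: 0.0391
gripper_force: 30.0
```

```bash
python3 -c "
from h import *
mk()"
```

```text
t 10.45 jig xy [0.0251 0.0013] z 0.0856 yaw_y-jig -0.5118 toolz [-0.001  0.002 -1.   ] j [-0.03  0.21  1.81  0.    1.12 -1.4 ] F [-4.1  5.3  5.7] M [1.059 0.863 0.123] open 0.0391 29.99594695866108
Mz 0.123
```

Request:
carry_out:
  targets:
    - {"twist": [0, 0, 0.07], "offset": [0, 0, 0], "claw": 0}
    - {"twist": [0, 0, 0.08], "offset": [0, 0, 0], "claw": 0}

```text
t: 10.7
tcp_pos: [0.5576, 0.0629, 0.0856]
orientation: [-0.001, 0.176, 0.984, 0.001]
contact_force: [-4.5, 6.8, 5.5]
opening: 0.0394
gripper_force: 30.0
```

```bash
python3 -c "
from h import *
mk()"
```

```text
t 10.7 jig xy [0.0251 0.0013] z 0.0856 yaw_y-jig -0.6618 toolz [-0.001  0.002 -1.   ] j [-0.03  0.21  1.81  0.    1.12 -1.25] F [-4.5  6.8  5.5] M [1.102 0.854 0.123] open 0.0394 29.995664837770164
Mz 0.123
```

Request:
carry_out:
  targets:
    - {"twist": [0, 0, 0.07], "offset": [0, 0, 0], "claw": 0}
    - {"twist": [0, 0, 0.08], "offset": [0, 0, 0], "claw": 0}

```text
t: 10.95
tcp_pos: [0.5576, 0.063, 0.0856]
orientation: [-0.001, 0.25, 0.968, 0.001]
contact_force: [-3.5, 6.9, 5.9]
opening: 0.0392
gripper_force: 30.0
```

```bash
python3 -c "
from h import *
mk()"
```

```text
t 10.95 jig xy [0.0253 0.0015] z 0.0856 yaw_y-jig -0.8119 toolz [-0.001  0.002 -1.   ] j [-0.03  0.21  1.81  0.    1.12 -1.1 ] F [-3.5  6.9  5.9] M [1.171 0.754 0.128] open 0.0392 29.995141527615488
Mz 0.128
```

Request:
carry_out:
  targets:
    - {"twist": [0, 0, 0.07], "offset": [0, 0, 0], "claw": 0}
    - {"twist": [0, 0, 0.08], "offset": [0, 0, 0], "claw": 0}

```text
t: 11.2
tcp_pos: [0.5577, 0.0631, 0.0856]
orientation: [-0.001, 0.322, 0.947, 0.001]
contact_force: [-4.6, 7.6, 4.6]
opening: 0.0395
gripper_force: 30.0
```

```bash
python3 -c "
from h import *
mk()"
```

```text
t 11.2 jig xy [0.0253 0.0015] z 0.0856 yaw_y-jig -0.9618 toolz [-0.001  0.002 -1.   ] j [-0.03  0.21  1.81  0.    1.12 -0.95] F [-4.6  7.6  4.6] M [1.207 0.741 0.116] open 0.0395 29.99463076237589
Mz 0.116
```

Request:
carry_out:
  targets:
    - {"twist": [0, 0, 0.07], "offset": [0, 0, 0], "claw": 0}
    - {"twist": [0, 0, 0.08], "offset": [0, 0, 0], "claw": 0}

```text
t: 11.45
tcp_pos: [0.5578, 0.0632, 0.0856]
orientation: [-0.001, 0.392, 0.92, 0.001]
contact_force: [-4.1, 7.9, 4.5]
opening: 0.0395
gripper_force: 30.0
```

```bash
python3 -c "
from h import *
mk()"
```

```text
t 11.45 jig xy [0.0254 0.0016] z 0.0856 yaw_y-jig -1.1118 toolz [-0.001  0.002 -1.   ] j [-0.03  0.21  1.81  0.    1.12 -0.8 ] F [-4.1  7.9  4.5] M [1.303 0.593 0.145] open 0.0395 29.99395107384771
Mz 0.145
```

Request:
carry_out:
  targets:
    - {"twist": [0, 0, 0.05], "offset": [0, 0, 0], "claw": 0}
    - {"twist": [0, 0, 0.05], "offset": [0, 0, 0], "claw": 0}

```text
t: 11.7
tcp_pos: [0.5578, 0.0633, 0.0856]
orientation: [-0.001, 0.437, 0.9, 0.001]
contact_force: [-3.2, 6.9, 4.8]
opening: 0.0392
gripper_force: 30.0
```

```bash
python3 -c "
from h import *
mk()"
```

```text
t 11.7 jig xy [0.0255 0.0016] z 0.0856 yaw_y-jig -1.2109 toolz [-0.001  0.003 -1.   ] j [-0.03  0.21  1.81  0.    1.12 -0.7 ] F [-3.2  6.9  4.8] M [1.266 0.625 0.113] open 0.0392 29.995010811835527
Mz 0.113
```

Request:
carry_out:
  targets:
    - {"twist": [0, 0, 0.05], "offset": [0, 0, 0], "claw": 0}
    - {"twist": [0, 0, 0.05], "offset": [0, 0, 0], "claw": 0}

```text
t: 11.95
tcp_pos: [0.5579, 0.0633, 0.0856]
orientation: [-0.001, 0.481, 0.877, 0.001]
contact_force: [-1.8, 7.7, 4.9]
opening: 0.0394
gripper_force: 30.0
```

```bash
python3 -c "
from h import *
mk()"
```

```text
t 11.95 jig xy [0.0256 0.0017] z 0.0856 yaw_y-jig -1.311 toolz [-0.     0.003 -1.   ] j [-0.03  0.21  1.81  0.    1.12 -0.6 ] F [-1.8  7.7  4.9] M [1.3   0.606 0.139] open 0.0394 29.99469866976142
Mz 0.139
```

Request:
carry_out:
  targets:
    - {"twist": [0, 0, 0.07], "offset": [0, 0, 0], "claw": 0}
    - {"twist": [0, 0, 0.08], "offset": [0, 0, 0], "claw": 0}

```text
t: 12.2
tcp_pos: [0.558, 0.0634, 0.0856]
orientation: [-0.001, 0.546, 0.838, 0.001]
contact_force: [-1.5, 8.7, 4.1]
opening: 0.0393
gripper_force: 30.0
```

```bash
python3 -c "
from h import *
mk()"
```

```text
t 12.2 jig xy [0.0257 0.0017] z 0.0856 yaw_y-jig -1.4618 toolz [-0.     0.003 -1.   ] j [-0.03  0.21  1.81  0.    1.12 -0.45] F [-1.5  8.7  4.1] M [1.325 0.592 0.183] open 0.0393 29.992829910479486
Mz 0.183
```

Request:
carry_out:
  targets:
    - {"twist": [0, 0, 0.05], "offset": [0, 0, 0], "claw": 0}
    - {"twist": [0, 0, 0.05], "offset": [0, 0, 0], "claw": 0}

```text
t: 12.45
tcp_pos: [0.5581, 0.0634, 0.0856]
orientation: [-0.001, 0.587, 0.81, 0.001]
contact_force: [-1.6, 7.7, 3.1]
opening: 0.039
gripper_force: 30.0
```

```bash
python3 -c "
from h import *
mk()"
```

```text
t 12.45 jig xy [0.0258 0.0017] z 0.0856 yaw_y-jig -1.561 toolz [-0.     0.003 -1.   ] j [-0.03  0.21  1.81  0.    1.12 -0.35] F [-1.6  7.7  3.1] M [1.333 0.509 0.078] open 0.039 29.99392123427242
Mz 0.078
```

Request:
carry_out:
  targets:
    - {"twist": [0, 0, 0], "offset": [0, 0, 0], "claw": 0}

```text
t: 12.58
tcp_pos: [0.5581, 0.0634, 0.0856]
orientation: [-0.001, 0.586, 0.81, 0.001]
contact_force: [-3.3, 8.3, 3.2]
opening: 0.0392
gripper_force: 30.0
```

```bash
python3 -c "
from h import *
mk()
for n in ('top','side'):
    im=grab(n); P=proj(im,np.r_[ORG+.025*np.array([np.cos(YAW),np.sin(YAW)]),.076]); h=cv2.cvtColor(im['pixels'],cv2.COLOR_RGB2HSV).astype(int)
    x,y=P.astype(int); print(n,P)
    for v in range(y-6,y+10):
        r=im['pixels'][v,x-14:x+15].astype(int); b=np.where((r[:,0]>1.6*r[:,1])&(r[:,0]>1.6*r[:,2])&(abs(r[:,1]-r[:,2])<30))[0]
        print(v,(b+x-14).tolist())
"
```

```text
t 12.57 jig xy [0.0258 0.0017] z 0.0856 yaw_y-jig -1.5601 toolz [-0.     0.003 -1.   ] j [-0.03  0.21  1.81  0.    1.12 -0.35] F [-3.3  8.3  3.2] M [1.304 0.516 0.049] open 0.0392 29.994936450384557
Mz 0.049
top [253.44758524 218.41910418]
212 [239, 240, 241, 242, 243, 244, 245, 246, 247, 248, 249, 250, 251, 252, 253, 254, 255, 256, 257, 258, 259, 260, 261, 262, 263, 264, 265, 266, 267]
213 [239, 240, 241, 242, 243, 244, 245, 246, 247, 248, 249, 250, 251, 252, 253, 254, 255, 256, 257, 258, 259, 260, 261, 262, 263, 264, 265, 266, 267]
214 [239, 240, 241, 242, 243, 244, 245, 246, 247, 248, 249, 250, 251, 252, 253, 254, 255, 256, 257, 258, 259, 260, 261, 262, 263, 264, 265, 266, 267]
215 [239, 240, 241, 242, 243, 244, 245, 246, 247, 248, 249, 250, 251, 252, 253, 254, 255, 256, 257, 258, 259, 260, 261, 262, 263, 264, 265, 266, 267]
216 [239, 240, 241, 242, 243, 244, 246, 247, 248, 249, 250, 251, 252, 253, 254, 255, 256, 257, 258, 259, 260, 261, 262, 263, 264, 265, 266, 267]
217 [244, 247, 249, 250, 251, 252, 253, 254, 255, 257, 258, 259, 260, 261, 262, 263, 264, 265, 266, 267]
218 [246, 
[... 1012 characters left out ...]
1, 262, 263, 264, 265, 266, 267]
227 [239, 240, 241, 242, 243, 244, 245, 246, 247, 248, 249, 250, 251, 252, 253, 254, 255, 256, 257, 258, 259, 260, 261, 262, 263, 264, 265, 266, 267]
side [290.33320458 197.92223908]
191 [276, 284, 299, 303, 304]
192 [276, 284, 299, 303, 304]
193 [276, 277, 299, 303, 304]
194 [276, 277, 299, 303, 304]
195 [276, 277, 299, 303, 304]
196 [276, 277, 299, 300, 301, 302, 303, 304]
197 [276, 277, 283, 299, 300, 301, 302, 303, 304]
198 [276, 277, 283, 298, 300, 301, 302, 303, 304]
199 [276, 277, 301, 302, 303, 304]
200 [276, 277, 296, 301, 302, 303, 304]
201 [276, 277, 301, 302, 303, 304]
202 [276, 277]
203 [276]
204 [276]
205 [281, 282, 283, 298, 304]
206 [284, 299]
```

Request:
carry_out:
  targets:
    - {"twist": [0, 0, 0.03], "offset": [0, 0, 0], "claw": 0}
    - {"twist": [0, 0, 0.03], "offset": [0, 0, 0], "claw": 0}

```text
t: 12.92
tcp_pos: [0.5581, 0.0634, 0.0856]
orientation: [-0.001, 0.61, 0.792, 0.001]
contact_force: [-3.6, 7.7, 4.1]
opening: 0.0396
gripper_force: 30.0
```

```bash
python3 -c "
from h import *
mk()"
```

```text
t 12.93 jig xy [0.0259 0.0017] z 0.0856 yaw_y-jig -1.6203 toolz [ 0.     0.003 -1.   ] j [-0.03  0.21  1.81  0.    1.12 -0.29] F [-3.6  7.7  4.1] M [1.407 0.455 0.105] open 0.0396 29.99413825571537
Mz 0.105
```

Request:
carry_out:
  targets:
    - {"twist": [0, 0, 0.03], "offset": [0, 0, 0], "claw": 0}
    - {"twist": [0, 0, 0.03], "offset": [0, 0, 0], "claw": 0}

```text
t: 13.18
tcp_pos: [0.5582, 0.0635, 0.0857]
orientation: [-0.001, 0.634, 0.773, 0.001]
contact_force: [-1.8, 8.7, 3.4]
opening: 0.0391
gripper_force: 30.0
```

```bash
python3 -c "
from h import *
mk()"
```

```text
t 13.18 jig xy [0.0259 0.0017] z 0.0857 yaw_y-jig -1.6803 toolz [ 0.     0.003 -1.   ] j [-0.03  0.21  1.81  0.    1.12 -0.23] F [-1.8  8.7  3.4] M [1.42  0.425 0.153] open 0.0391 29.993874840438366
Mz 0.153
```

Request:
carry_out:
  targets:
    - {"twist": [0, 0, 0.03], "offset": [0, 0, 0], "claw": 0}
    - {"twist": [0, 0, 0.03], "offset": [0, 0, 0], "claw": 0}

```text
t: 13.42
tcp_pos: [0.5582, 0.0634, 0.0856]
orientation: [-0.001, 0.657, 0.754, 0.001]
contact_force: [-2.3, 7.8, 3.7]
opening: 0.0393
gripper_force: 30.0
```

```bash
python3 -c "
from h import *
mk()"
```

```text
t 13.43 jig xy [0.0259 0.0017] z 0.0856 yaw_y-jig -1.7404 toolz [ 0.     0.003 -1.   ] j [-0.03  0.21  1.81  0.    1.12 -0.17] F [-2.3  7.8  3.7] M [1.364 0.413 0.138] open 0.0393 29.993947525508702
Mz 0.138
```

Request:
carry_out:
  targets:
    - {"twist": [0, 0, 0.025], "offset": [0, 0, 0], "claw": 0}
    - {"twist": [0, 0, 0.025], "offset": [0, 0, 0], "claw": 0}

```text
t: 13.68
tcp_pos: [0.5583, 0.0635, 0.0857]
orientation: [-0.001, 0.675, 0.737, 0.001]
contact_force: [-2.0, 7.4, 3.2]
opening: 0.0393
gripper_force: 30.0
```

```bash
python3 -c "
from h import *
mk()"
```

```text
t 13.68 jig xy [0.026  0.0017] z 0.0857 yaw_y-jig -1.7902 toolz [ 0.     0.003 -1.   ] j [-0.03  0.21  1.81  0.    1.12 -0.12] F [-2.   7.4  3.2] M [1.376 0.42  0.088] open 0.0393 29.993989574722946
Mz 0.088
```

Request:
carry_out:
  targets:
    - {"twist": [0, 0, 0.025], "offset": [0, 0, 0], "claw": 0}
    - {"twist": [0, 0, 0.025], "offset": [0, 0, 0], "claw": 0}

```text
t: 13.92
tcp_pos: [0.5583, 0.0635, 0.0857]
orientation: [-0.001, 0.694, 0.72, 0.001]
contact_force: [-1.9, 8.5, 3.6]
opening: 0.0394
gripper_force: 30.0
```

```bash
python3 -c "
from h import *
mk()"
```

```text
t 13.93 jig xy [0.026  0.0017] z 0.0857 yaw_y-jig -1.8402 toolz [ 0.     0.003 -1.   ] j [-0.03  0.21  1.81  0.    1.12 -0.07] F [-1.9  8.5  3.6] M [1.387 0.393 0.103] open 0.0394 29.993707174435258
Mz 0.103
```

Readings are noisy and ambiguous; I'll release, lift and look at the white line and red mark.

Request:
carry_out:
  targets:
    - {"twist": [0, 0, 0], "offset": [0, 0, 0], "claw": 1}
    - {"twist": [0, 0, 0], "offset": [0, 0, 0], "claw": 1}
    - {"twist": [0, 0, 0], "offset": [0, 0, 0], "claw": 1}
    - {"twist": [0, 0, 0], "offset": [0, 0, -4], "claw": 1}
    - {"twist": [0, 0, 0], "offset": [0, 0, -5], "claw": 1}
    - {"twist": [0, 0, 0], "offset": [0, 0, -5], "claw": 1}
    - {"twist": [0, 0, 0], "offset": [0, 0, 0], "claw": 1}

```text
t: 14.8
tcp_pos: [0.5614, 0.0611, 0.2312]
orientation: [0.004, 0.694, 0.72, 0.003]
contact_force: [1.1, -1.7, 0.1]
opening: 0.0866
gripper_force: 0.0
```

Run:
```python
from h import *
mk()
im=grab('side')['pixels'][172:220,260:324,::-1]; cv2.imwrite('pics/c4.png',cv2.resize(im,(800,600),interpolation=cv2.INTER_CUBIC))
```

```text
t 14.8 jig xy [ 0.0283 -0.0015] z 0.2312 yaw_y-jig -1.8401 toolz [ 0.01  -0.001 -1.   ] j [-0.03  0.06  1.68 -0.    1.38 -0.07] F [ 1.1 -1.7  0.1] M [-0.095  0.018 -0.04 ] open 0.0866 0.0
Mz -0.04
```

View pics/c4.png

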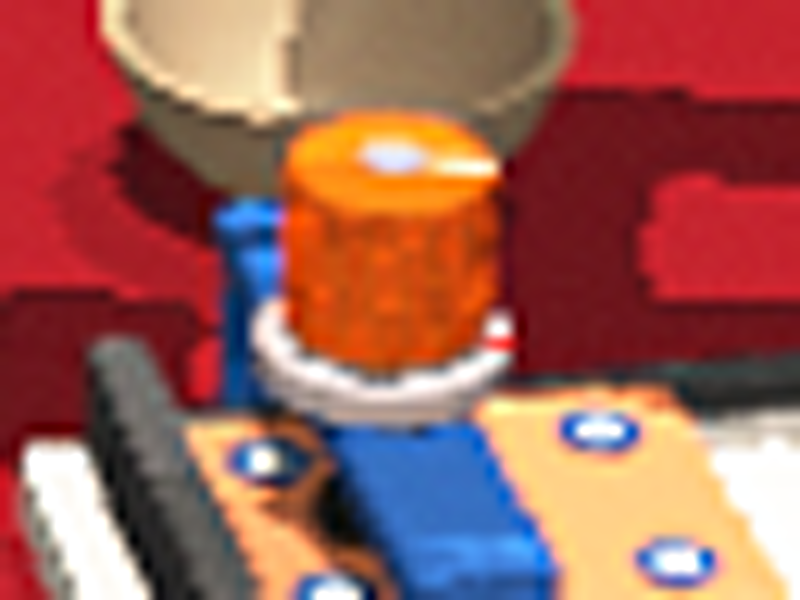

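White line (490,165) and red mark (500,342) still point the same way from the axis (390,155 / 390,330): no click yet, and the knob turned with the gripper. Grip again and continue.

Request:
carry_out:
  targets:
    - {"twist": [0, 0, 0], "offset": [0, 0, 4], "claw": 1}
    - {"twist": [0, 0, 0], "offset": [0, 0, 5], "claw": 1}
    - {"twist": [0, 0, 0], "offset": [0, 0, 3], "claw": 1}
    - {"twist": [0, 0, 0], "offset": [0, 0, 0], "claw": 1}

```text
t: 15.35
tcp_pos: [0.5543, 0.0615, 0.1008]
orientation: [-0.003, 0.694, 0.72, -0.003]
contact_force: [0.5, 0.4, -0.6]
opening: 0.0873
gripper_force: 0.0
```

Run:
```python
from h import *
o,M=st()
a=np.array([np.cos(YAW),np.sin(YAW)]);b=np.array([-a[1],a[0]])
print(M.T@(np.r_[ORG+.0255*a+.0015*b,.085]-o['tcp_pos']))
```

```text
t 15.35 jig xy [0.0216 0.001 ] z 0.1008 yaw_y-jig -1.84 toolz [-0.009  0.    -1.   ] j [-0.03  0.19  1.8  -0.    1.16 -0.07] F [ 0.5  0.4 -0.6] M [-0.09   0.07  -0.032] open 0.0873 0.0
[0.0015411  0.00377958 0.0157357 ]
```

Request:
carry_out:
  targets:
    - {"twist": [0, 0, 0], "offset": [0, 0, 1.8], "claw": 1}
    - {"twist": [0, 0, 0], "offset": [0, 0, 0], "claw": 1}
    - {"twist": [0, 0, 0], "offset": [0, 0, 0], "claw": 1}

```text
t: 15.72
tcp_pos: [0.5588, 0.0615, 0.0884]
orientation: [0.0, 0.694, 0.72, 0.0]
contact_force: [-0.1, -0.3, 0.2]
opening: 0.0873
gripper_force: 0.0
```

Run:
```python
from h import *
o,M=st()
a=np.array([np.cos(YAW),np.sin(YAW)]);b=np.array([-a[1],a[0]])
print(M.T@(np.r_[ORG+.0255*a+.0015*b,.085]-o['tcp_pos']))
```

```text
t 15.72 jig xy [ 0.0259 -0.0003] z 0.0884 yaw_y-jig -1.8398 toolz [ 0.001 -0.    -1.   ] j [-0.03  0.21  1.81 -0.    1.12 -0.07] F [-0.1 -0.3  0.2] M [-0.084  0.061  0.026] open 0.0873 0.0
[ 0.00164571 -0.00087711  0.00334999]
```

Request:
carry_out:
  targets:
    - {"twist": [0, 0, 0], "offset": [0.15, -0.05, 0.2], "claw": 0.5}
    - {"twist": [0, 0, 0], "offset": [0, 0, 0], "claw": 0.5}
    - {"twist": [0, 0, 0], "offset": [0, 0, 0], "claw": 0.3}
    - {"twist": [0, 0, 0], "offset": [0, 0, 0], "claw": 0}
    - {"twist": [0, 0, 0], "offset": [0, 0, 0], "claw": 0}
    - {"twist": [0, 0, 0], "offset": [0, 0, 0], "claw": 0}
    - {"twist": [0, 0, 0], "offset": [0, 0, 0], "claw": 0}

```text
t: 16.6
tcp_pos: [0.5582, 0.063, 0.0857]
orientation: [0.0, 0.694, 0.72, 0.0]
contact_force: [3.4, 0.7, -0.9]
opening: 0.0394
gripper_force: 30.0
```

```bash
python3 -c "
from h import *
mk()"
```

```text
t 16.6 jig xy [0.0258 0.0013] z 0.0857 yaw_y-jig -1.8399 toolz [ 0.001  0.    -1.   ] j [-0.03  0.21  1.81  0.    1.12 -0.07] F [ 3.4  0.7 -0.9] M [-0.029 -0.394  0.05 ] open 0.0394 29.985733442008495
Mz 0.05
```

Request:
carry_out:
  targets:
    - {"twist": [0, 0, 0.05], "offset": [0, 0, 0], "claw": 0}
    - {"twist": [0, 0, 0.05], "offset": [0, 0, 0], "claw": 0}

```text
t: 16.85
tcp_pos: [0.5582, 0.063, 0.0857]
orientation: [0.0, 0.729, 0.684, 0.0]
contact_force: [2.4, -0.3, -1.2]
opening: 0.0395
gripper_force: 30.0
```

```bash
python3 -c "
from h import *
mk()"
```

```text
t 16.85 jig xy [0.0258 0.0013] z 0.0857 yaw_y-jig -1.9412 toolz [ 0.001 -0.    -1.   ] j [-0.03  0.21  1.81 -0.    1.12  0.04] F [ 2.4 -0.3 -1.2] M [-0.044 -0.42   0.087] open 0.0395 29.98543240595609
Mz 0.087
```

```bash
sed -i "s/print('Mz',round(o\['moment'\]\[2\],3))/print('Mz',round(o['moment'][2],3),'eff6',np.round(o['effort'][5],4))/" h.py; python3 -c "
from h import *
mk()"
```

```text
t 16.85 jig xy [0.0258 0.0013] z 0.0857 yaw_y-jig -1.9412 toolz [ 0.001 -0.    -1.   ] j [-0.03  0.21  1.81 -0.    1.12  0.04] F [ 2.4 -0.3 -1.2] M [-0.044 -0.42   0.087] open 0.0395 29.98543240595609
Mz 0.087 eff6 -0.3995
```

Request:
carry_out:
  targets:
    - {"twist": [0, 0, 0.05], "offset": [0, 0, 0], "claw": 0}
    - {"twist": [0, 0, 0.05], "offset": [0, 0, 0], "claw": 0}

```text
t: 17.1
tcp_pos: [0.5583, 0.063, 0.0857]
orientation: [0.0, 0.762, 0.647, 0.001]
contact_force: [3.1, 0.7, -1.5]
opening: 0.0395
gripper_force: 30.0
```

```bash
python3 -c "
from h import *
mk()"
```

```text
t 17.1 jig xy [0.0259 0.0013] z 0.0857 yaw_y-jig -2.0412 toolz [ 0.001 -0.    -1.   ] j [-0.03  0.21  1.81  0.    1.12  0.14] F [ 3.1  0.7 -1.5] M [-0.014 -0.426  0.121] open 0.0395 29.985156250186265
Mz 0.121 eff6 -0.3939
```

Request:
carry_out:
  targets:
    - {"twist": [0, 0, 0.05], "offset": [0, 0, 0], "claw": 0}
    - {"twist": [0, 0, 0.05], "offset": [0, 0, 0], "claw": 0}

```text
t: 17.35
tcp_pos: [0.5583, 0.063, 0.0857]
orientation: [0.0, 0.794, 0.608, 0.001]
contact_force: [3.0, 0.4, -1.8]
opening: 0.0399
gripper_force: 30.0
```

```bash
python3 -c "
from h import *
mk()"
```

```text
t 17.35 jig xy [0.0259 0.0013] z 0.0857 yaw_y-jig -2.1411 toolz [ 0.001 -0.    -1.   ] j [-0.03  0.21  1.81  0.    1.12  0.24] F [ 3.   0.4 -1.8] M [-0.029 -0.456  0.25 ] open 0.0399 29.985473854467273
Mz 0.25 eff6 -0.3274
```

Torque now really climbs (0.25). Smaller steps.

Request:
carry_out:
  targets:
    - {"twist": [0, 0, 0.025], "offset": [0, 0, 0], "claw": 0}
    - {"twist": [0, 0, 0.025], "offset": [0, 0, 0], "claw": 0}

```text
t: 17.6
tcp_pos: [0.5582, 0.063, 0.0857]
orientation: [0.0, 0.809, 0.588, 0.001]
contact_force: [5.2, 1.1, -1.9]
opening: 0.0391
gripper_force: 30.0
```

```bash
python3 -c "
from h import *
mk()"
```

```text
t 17.6 jig xy [0.0258 0.0013] z 0.0857 yaw_y-jig -2.1904 toolz [ 0.001 -0.    -1.   ] j [-0.03  0.21  1.81  0.    1.12  0.28] F [ 5.2  1.1 -1.9] M [-0.043 -0.726  0.247] open 0.0391 29.98756666202098
Mz 0.247 eff6 -0.032
```

Request:
carry_out:
  targets:
    - {"twist": [0, 0, 0.025], "offset": [0, 0, 0], "claw": 0}
    - {"twist": [0, 0, 0.025], "offset": [0, 0, 0], "claw": 0}

```text
t: 17.85
tcp_pos: [0.5582, 0.063, 0.0857]
orientation: [0.0, 0.823, 0.568, 0.001]
contact_force: [4.8, -0.1, -2.7]
opening: 0.0393
gripper_force: 30.0
```

```bash
python3 -c "
from h import *
mk()"
```

```text
t 17.85 jig xy [0.0258 0.0013] z 0.0857 yaw_y-jig -2.2407 toolz [ 0.001 -0.    -1.   ] j [-0.03  0.21  1.81 -0.    1.12  0.33] F [ 4.8 -0.1 -2.7] M [ 0.024 -0.793  0.221] open 0.0393 29.98822582885623
Mz 0.221 eff6 0.0077
```

Request:
carry_out:
  targets:
    - {"twist": [0, 0, 0.025], "offset": [0, 0, 0], "claw": 0}
    - {"twist": [0, 0, 0.025], "offset": [0, 0, 0], "claw": 0}

```text
t: 18.1
tcp_pos: [0.5583, 0.063, 0.0857]
orientation: [0.0, 0.837, 0.547, 0.001]
contact_force: [5.9, 0.9, -2.4]
opening: 0.0394
gripper_force: 30.0
```

```bash
python3 -c "
from h import *
mk()"
```

```text
t 18.1 jig xy [0.0259 0.0013] z 0.0857 yaw_y-jig -2.2906 toolz [ 0.001 -0.    -1.   ] j [-0.03  0.21  1.81  0.    1.12  0.38] F [ 5.9  0.9 -2.4] M [ 0.033 -0.855  0.327] open 0.0394 29.988069366663694
Mz 0.327 eff6 0.0368
```

Request:
carry_out:
  targets:
    - {"twist": [0, 0, 0.025], "offset": [0, 0, 0], "claw": 0}
    - {"twist": [0, 0, 0.025], "offset": [0, 0, 0], "claw": 0}

```text
t: 18.35
tcp_pos: [0.5583, 0.063, 0.0857]
orientation: [0.0, 0.85, 0.526, 0.001]
contact_force: [5.7, 0.7, -2.7]
opening: 0.0395
gripper_force: 30.0
```

```bash
python3 -c "
from h import *
mk()"
```

```text
t 18.35 jig xy [0.0258 0.0012] z 0.0857 yaw_y-jig -2.3406 toolz [ 0.001 -0.    -1.   ] j [-0.03  0.21  1.81 -0.    1.12  0.43] F [ 5.7  0.7 -2.7] M [-0.002 -0.769  0.271] open 0.0395 29.988279207609594
Mz 0.271 eff6 0.0277
```

Request:
carry_out:
  targets:
    - {"twist": [0, 0, 0.025], "offset": [0, 0, 0], "claw": 0}
    - {"twist": [0, 0, 0.025], "offset": [0, 0, 0], "claw": 0}

```text
t: 18.6
tcp_pos: [0.5583, 0.063, 0.0857]
orientation: [0.0, 0.863, 0.505, 0.001]
contact_force: [6.2, -0.1, -2.7]
opening: 0.0398
gripper_force: 30.0
```

```bash
python3 -c "
from h import *
mk()"
```

```text
t 18.6 jig xy [0.0259 0.0013] z 0.0857 yaw_y-jig -2.3908 toolz [ 0.001 -0.    -1.   ] j [-0.03  0.21  1.81 -0.    1.12  0.49] F [ 6.2 -0.1 -2.7] M [-0.026 -0.747  0.142] open 0.0398 29.987945035099983
Mz 0.142 eff6 -0.0889
```

Request:
carry_out:
  targets:
    - {"twist": [0, 0, 0.025], "offset": [0, 0, 0], "claw": 0}
    - {"twist": [0, 0, 0.025], "offset": [0, 0, 0], "claw": 0}

```text
t: 18.85
tcp_pos: [0.5583, 0.063, 0.0857]
orientation: [0.0, 0.876, 0.483, 0.001]
contact_force: [6.3, -0.4, -2.8]
opening: 0.0392
gripper_force: 30.0
```

```bash
python3 -c "
from h import *
mk()"
```

```text
t 18.85 jig xy [0.0259 0.0013] z 0.0857 yaw_y-jig -2.4411 toolz [ 0.001  0.    -1.   ] j [-0.03  0.21  1.81  0.    1.12  0.54] F [ 6.3 -0.4 -2.8] M [-0.018 -0.807  0.018] open 0.0392 29.98774617444724
Mz 0.018 eff6 -0.2246
```

The torque fell from 0.3 to about 0: a click. Release, lift and look at the mark.

Request:
carry_out:
  targets:
    - {"twist": [0, 0, 0], "offset": [0, 0, 0], "claw": 1}
    - {"twist": [0, 0, 0], "offset": [0, 0, 0], "claw": 1}
    - {"twist": [0, 0, 0], "offset": [0, 0, 0], "claw": 1}
    - {"twist": [0, 0, 0], "offset": [0, 0, -3], "claw": 1}
    - {"twist": [0, 0, 0], "offset": [0, 0, -5], "claw": 1}
    - {"twist": [0, 0, 0], "offset": [0, 0, -5], "claw": 1}
    - {"twist": [0, 0, 0], "offset": [0, 0, -3], "claw": 1}
    - {"twist": [0, 0, 0], "offset": [0, 0, 0], "claw": 1}
    - {"twist": [0, 0, 0], "offset": [0, 0, 0], "claw": 1}

```text
t: 19.98
tcp_pos: [0.5569, 0.063, 0.2442]
orientation: [-0.0, 0.875, 0.483, -0.001]
contact_force: [-0.1, 0.8, -1.0]
opening: 0.0867
gripper_force: 0.0
```

Run:
```python
from h import *
mk()
im=grab('side'); f=im['pixels'][172:220,260:324,::-1]; cv2.imwrite('pics/c5.png',cv2.resize(f,(800,600),interpolation=cv2.INTER_CUBIC))
a=np.array([np.cos(YAW),np.sin(YAW)]);b=np.array([-a[1],a[0]]); k=ORG+.0255*a+.001*b
for z,r in((.114,.018),(.076,.0235)):
    print(z,[(round(t,2),np.round((proj(im,np.r_[k+r*np.array([np.cos(t),np.sin(t)]),z])-[260,172]+.5)*12.5).tolist()) for t in np.arange(0,6.28,.35)])
```

```text
t 19.98 jig xy [0.0245 0.0017] z 0.2442 yaw_y-jig -2.4397 toolz [-0.002  0.    -1.   ] j [-0.03  0.05  1.67 -0.    1.42  0.53] F [-0.1  0.8 -1. ] M [-0.088  0.068  0.   ] open 0.0867 0.0
Mz 0.0 eff6 0.0008
0.114 [(np.float64(0.0), [300.0, 156.0]), (np.float64(0.35), [304.0, 171.0]), (np.float64(0.7), [319.0, 185.0]), (np.float64(1.05), [343.0, 196.0]), (np.float64(1.4), [374.0, 203.0]), (np.float64(1.75), [407.0, 205.0]), (np.float64(2.1), [438.0, 202.0]), (np.float64(2.45), [464.0, 193.0]), (np.float64(2.8), [481.0, 181.0]), (np.float64(3.15), [488.0, 167.0]), (np.float64(3.5), [482.0, 151.0]), (np.float64(3.85), [467.0, 138.0]), (np.float64(4.2), [442.0, 127.0]), (np.float64(4.55), [412.0, 120.0]), (np.float64(4.9), [380.0, 119.0]), (np.float64(5.25), [350.0, 122.0]), (np.float64(5.6), [324.0, 130.0]), (np.float64(5.95), [307.0, 142.0])]
0.076 [(np.float64(0.0), [265.0, 325.0]), (np.float64(0.35), [269.0, 346.0]), (np.float64(0.7), [288.0, 365.0]), (np.float64(1.05), [319.0, 381.0]), (np.float64(1.4), [359.0, 390.0]), (np.float64(1.75), [401.0, 393.0]), (np.float64(2.1), [442.0, 388.0]), (np.float64(2.45), [475.0, 377.0]), (np.float64(2.8), [497.0, 360.0]), (np.float64(3.15), [505.0, 340.0]), (np.float64(3.5), [498.0, 320.0]), (np.float64(3.85), [478.0, 301.0]), (np.float64(4.2), [446.0, 286.0]), (np.float64(4.55), [408.0, 278.0]), (np.float64(4.9), [367.0, 275.0]), (np.float64(5.25), [328.0, 280.0]), (np.float64(5.6), [296.0, 291.0]), (np.float64(5.95), [273.0, 307.0])]
```

View pics/c5.png

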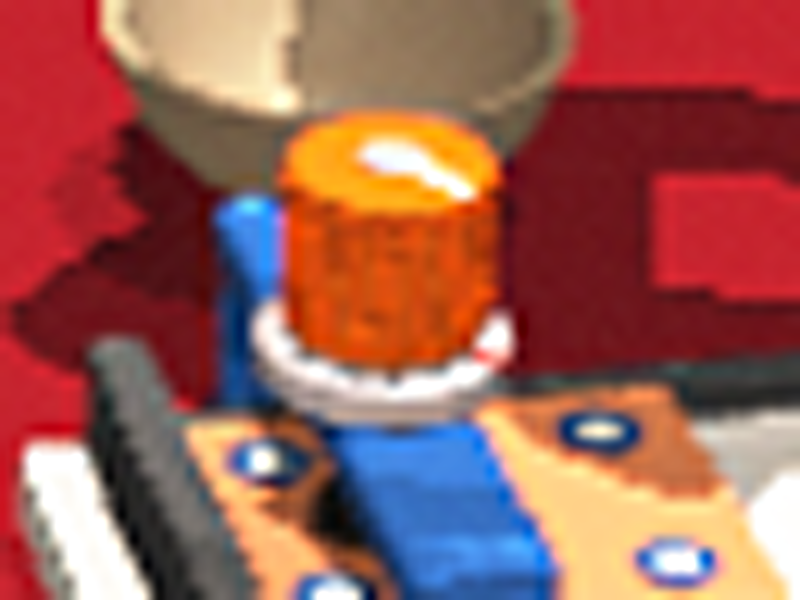

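White line tip (475,193) ≈ 2.5 rad, red mark (490,358) ≈ 2.75 rad: about one click. I'll pin it down with colour centroids.

Run:
```python
from h import *
im=grab('side'); p=im['pixels'].astype(int)
a=np.array([np.cos(YAW),np.sin(YAW)]);b=np.array([-a[1],a[0]]); k=ORG+.0255*a+.001*b
# red mark on collar: window
r=p[196:204,295:303]; w=np.clip(r[...,0]-(r[...,1]+r[...,2])/2-60,0,None); 
print(np.round(w).astype(int))
v,u=np.mgrid[196:204,295:303]; ok=w.copy(); ok[:, (u[0]>=301)]=0
c=[(u*ok).sum()/ok.sum(),(v*ok).sum()/ok.sum()]; d=onz(im,*c,.076)[:2]-k; print('red',c,np.arctan2(d[1],d[0])%6.283,np.hypot(*d))
# white line on top
t=p[179:190,283:301]; w=np.clip(t[...,2]-90,0,None)*(t.min(2)>90); v,u=np.mgrid[179:190,283:301]; print(np.round(w).astype(int))
P=np.array([onz(im,x,y,.114)[:2]-k for x,y in zip(u.ravel(),v.ravel())]); W=w.ravel()
m=(P*W[:,None]).sum(0)/W.sum(); C=((P-m)*W[:,None]).T@(P-m); ev=np.linalg.eigh(C)[1][:,1]; far=np.hypot(*P.T)>.007
g=(P*(W*far)[:,None]).sum(0)/(W*far).sum(); print('white axis',np.arctan2(ev[1],ev[0])%np.pi,'far',np.arctan2(g[1],g[0])%6.283,np.hypot(*g))
```

```text
[[ 83 115 124 104  37  12  26  27]
 [ 80 128 128  70   0   0  30  28]
 [ 80 107 112   9   0   0  32  28]
 [ 98 102  70   0   0   0  21  28]
 [ 76   0   0  97  35  33  20  29]
 [  0   0   0   0  18  24  15  23]
 [  0   0   0   0   0   0   0   0]
 [  0   0   0   0   0   0   0   0]]
red [np.float64(296.64380022962115), np.float64(197.7256027554535)] 3.398553945913368 0.01605547223738466
[[ 82  24  28  22  20  15  14   7   7   5   4   1   0   0   0   0   0   3]
 [ 82  34  35  28  18  12   7  10   6   2   4   3   4   0   0   5  12   0]
 [  3   0   0   0   0   0   0   0   0   0   0   1  10   9   0   0   0   0]
 [  0   0   0   0   0   0   0   0   0   0   0   0   0   0   0   0   0   0]
 [  0   0   0   0   0   0  58 102  96  74   7   0   0   0   0   0   0   0]
 [  0   0   0   0   0  15 159 165 165 165 162  30   0   0   0   0   0   0]
 [  0   0   0   0   0   0   9 121 161 165 165 143  48   0   0   0   0   0]
 [  0   0   0   0   0   0   0   0   0   0   0 165 165 149  18   0   0   0]
 [  0   0   0   0   0   0   0   0   0   0   0   0   0 147 135   0   0   0]
 [  0   0   0   0   0   0   0   0   0   0   0   0   0   0   0   0   0   0]
 [  0   0   0   0   0   0   0   0   0   0   0   0   0   0   0   0   0   0]]
white axis 2.2381112249311337 far 4.280981337569929 0.004601189124467718
```

The line-to-mark angle is about 0.35 rad, one click, and the knob did not spring back. The tile's dots are at the same pixels as before, and the cup, bowl and brush were never approached. The gripper is clear, so I'm handing in.

```bash
python3 -c "
from h import *
print(manip.hand_in())"
```

```text
the job is handed in; nothing more can be done
None
```

I handed the job in at about 20 s: the tile sits home against the stop (pushed with about 6 N), and the knob was turned clockwise to one click, read from the torque drop and the roughly 0.35 rad mark angle; the gripper is clear, and the arm never went near the cup, bowl or brush.

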